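Put the handwheel back on the slanted drive of a floor jack

ROBOT

A 6-joint arm with a two-finger parallel gripper is mounted at the origin on the work surface. World frame = base frame: x ahead of the robot, y to its left, z up, the work surface at z = 0. Lengths are in m, angles in rad, forces in N, time in s.
With the tool pointing down it reaches from about 0.225 to 0.875 m from the base axis. Payload 3.4 kg.
Tool frame: the origin (TCP) lies where the fingers leave the gripper's body, on its centre line; the fingertips stand 73 mm ahead of it and the grasp point (between the pads) lies 54 mm ahead of it (manip.pinch_z is the distance from the TCP to the grasp point, in m); z points along the fingers, y is the line along which they close (so a half turn about z gives the same grasp; the last joint's range is limited). The gripper opens to 85 mm and grips with 20 to 120 N. Pads are 22 mm wide; open, the fingers measure 114 mm over their backs; the gripper's body (76 mm by 85 mm) begins 54 mm behind the grasp point. The pads swing forward as they close: fully open they stand 13 mm farther back than shut.
Start: joints at [-1.317, 0.276, 1.505, -0, 1.361, -0.121], TCP at [0.21, -0.535, 0.304] pointing down, gripper open.
Joint ranges: [-2.89, 2.89], [-0.75, 2.08], [0.22, 2.7], [-1.18, 4.32], [0.11, 2.71], [-2.7, 2.7]. Speed limits (rad/s): [2.57, 2.57, 3.14, 3.14, 3.14, 3.14].

INTERFACE

Orientations are given as a unit quaternion [w, x, y, z].
In Python, from rig import readout, imaging, manip gives the robot as it stands. The module is installed in compiled form; this text tells all that it offers.
- The arm moves only by the tool servo_tool, never from a script. Its argument "moves" is a list of rows, each an object with "dp": the shift along the tool's x, y, z in units of 0.2 m (1.0 is 0.2 m), a list of three; "delta_rot": the turn, a rotation vector about the tool's x, y, z in units of 0.1 rad (1.0 is 0.1 rad), a list of three; "fingers": the opening, from 0 (shut) to 1 (fully open). In form: [{"dp": [dx, dy, dz], "delta_rot": [wx, wy, wz], "fingers": fingers}, ...]. A call has 1 to 5 rows; each row shifts and turns the commanded pose from where the row before left it, along the tool's axes as they then stand; what a row does not reach is not made up. A row lasts 1/10 s, in which the tool goes at most 50 mm and 8.59 degrees, less where a joint would pass 70% of its speed; a pose out of reach is approached as far as the arm can. A call with a number of a shift or a turn outside -1 to 1 is refused whole. A call with a gripper value outside its range is refused whole. The fingers move at their own pace and stop on an object; "force" is the grip in N (left out, the last holds). Time passes only in rows, so rows that do not move let the fingers close. It gives the time, the measured TCP pose, the force, the opening and the grip force at its end, in the units of the state.
- readout.get_state(): the state, without advancing time (a new reading comes with each control period).
- imaging.get_image(name): name is "scene" or "top" or "wrist"; returns (picture, depth): 384x512x3 uint8, red, green, blue; 384x512 float32, m along the optical axis (not along the pixel's ray), 0 where there is no reading.
- imaging.calibration(name): a dict with "intrinsics" (3x3 intrinsics, pixels), "dist" ([k1, k2, p1, p2, k3] as OpenCV has them; the pictures are not rectified), "R" (3x3) and "t" (3): a world point X has camera coordinates R X + t; the wrist camera has in their place "hand_eye" (4x4, takes a point from camera to tool coordinates, whose origin is the TCP and whose axes are the flange's). Camera axes: x right, y down, z forward; pixel columns grow to the right and rows downward; lengths in m; the calibration is good to about 2 mm. A picture is of the moment at which its call begins: read the wrist's pose just before it. calibration takes no time and is no camera call.
- manip.sign_off(): hands the job in; it is judged then, once.
The state is a dict: "clock": time; "qpos": joint angles; "qd": joint speeds; "effort": joint torques, N m; "position": TCP position; "ee_rot": TCP orientation; "contact_force": force on the tool from outside, world axes, zero at the start; "moment": the same for the moment, N m; "width": finger opening in m; "gripper_force": force on a finger pad.
Only numpy, scipy, OpenCV 4.12 (cv2) and the standard library are available. Lean on these libraries where they do the work, as an engineer would, in place of code of your own. Each camera call takes 0.05 s, during which the arm holds its last target. There are 200 camera calls.

TASK

Put the black handwheel on the square drive that slants up out of the screw jack (you may have to feel for how the square is turned), push it fully home so that its hub sits flush on the drive's collar, and let go. Leave the tin, its lid, the scraper and the drill where they are.

Things in the scene. Friction and masses are not known exactly. Their poses are not given: they have to be found in the camera images.
- wheel: loose black plastic handwheel, 0.3 kg, lying flat, bore down: square hub 34 x 34 mm, 68 mm tall, in a round rim 102 mm across; rim and 4 spokes lie 6 to 18 mm above the hub's underside, above them the hub's flats are free to grip. Blind square bore from below, 18 mm wide, 34 mm deep, parallel to the flats. Origin: bore mouth, centre of the underside; z up; x, y square to the flats
- head: fixed steel collar of the jack, 52 mm across. Origin: centre of its upper face, where the hub must sit; z: out along the drive, 27 deg from vertical. On it the drive: square bar 16 mm wide from 0 to 21 mm, then a round pilot 11 mm across with a tapered end, up to 30 mm. The bar turns stiffly (0.35 N m) and starts at an unknown angle about z; these axes do not turn with it and do not show its sides
- jack: grey screw jack, fixed; foot plate 130 x 110 mm, grey gear case 85 x 80 mm up to 72 mm high, screw with a round pad behind, up to 108 mm high. Origin: centre of the underside; z up; -x is the front, over which the drive leans; the collar's centre is at (-35, 0, 120) mm
- tin: bystander: closed white tin, 80 mm across, 95 mm tall; origin at the centre of its underside
- tin_lid: bystander: flat white lid, 86 mm across, 8 mm thick; origin at the centre of its underside
- scraper: bystander: putty scraper lying along its x, 175 mm long, 45 mm wide, 18 mm high, blue handle from -100 to 0 mm, steel blade to +72 mm; origin on the underside where handle and blade meet
- drill: bystander: cordless drill standing on its battery, 185 mm tall, 240 mm long, chuck to its +x; origin at the centre of the battery's underside
Not all that is in view belongs to the job. There is more than one size of the wheel; the job needs the largest.

How it is judged:
At the end, for the whole second after the job is handed in: the wheel is at rest on the drive: the mouth of its bore within 4 mm of the drive's axis each way and within 3 mm of the collar's face, its axis within 0.12 rad of the drive's (x of wheel in the frame of head between -0.004 and 0.004 m and y of wheel in the frame of head between -0.004 and 0.004 m and z of wheel in the frame of head between -0.004 and 0.003 m and angle between the z axis of wheel and the z axis of head, either way round below 0.12 rad and linear speed of wheel below 0.02 m/s); the robot touches nothing.
It fails at once if the tin is pushed more than 40 mm away or tipped over (distance of tin from where it was at the start of the episode above 0.04 m or angle between tin's own z axis and vertical above 0.5 rad).
It fails at once if the tin lid is pushed more than 40 mm away or tipped over (distance of tin_lid from where it was at the start of the episode above 0.04 m or angle between tin_lid's own z axis and vertical above 0.5 rad).
It fails at once if the scraper is pushed more than 40 mm away or tipped over (distance of scraper from where it was at the start of the episode above 0.04 m or angle between scraper's own z axis and vertical above 0.5 rad).
It fails at once if the drill is pushed more than 40 mm away or tipped over (distance of drill from where it was at the start of the episode above 0.04 m or angle between drill's own z axis and vertical above 0.5 rad).
It also fails if it takes over 72 s, if anything falls off the work surface, if the arm or the gripper's body presses on something with over 40 N, if the wrist force passes 120 N, or if a joint passes its speed limit or range.

## Working session

There is one attempt and no reset: what is moved stays moved. The work goes in short steps, Python scripts to look and compute and a tool call to move; the robot and the scene stay as the last step left them, time stands still between calls to the robot, and variables do not carry over. Pictures are saved under pics/ and viewed, at most 10 in all, crops included, and the job is handed in when it is done.

Besides the shell and the picture viewer there is one more tool, called after "Request:" as a command line: name --argument value ..., lists and objects as JSON in quotes. servo_tool: Moves the arm, as the interface text tells. Its arguments: {"type":"object","properties":{"moves":{"type":"array"},"force":{"type":"number"}},"required":["moves"]}

```bash
mkdir -p pics; cat > h.py <<'E'
import numpy as np, cv2
from scipy.spatial.transform import Rotation as R
from rig import readout, imaging, manip
def Rq(q): return R.from_quat([q[1],q[2],q[3],q[0]]).as_matrix()
def cloud(name):
    s=readout.get_state(); im,d=imaging.get_image(name); c=imaging.calibration(name)
    h,w=d.shape; u,v=np.meshgrid(np.arange(w),np.arange(h))
    p=cv2.undistortPoints(np.stack([u,v],-1).reshape(-1,1,2).astype(np.float64),np.array(c['intrinsics']),np.array(c['dist'])).reshape(h,w,2)
    X=np.dstack([p[...,0]*d,p[...,1]*d,d])
    if 'hand_eye' in c:
        H=np.array(c['hand_eye']); X=X@H[:3,:3].T+H[:3,3]; X=X@Rq(s['ee_rot']).T+np.array(s['position'])
    else: X=(X-np.array(c['t']))@np.array(c['R'])
    X[d==0]=np.nan
    return im,d,X
E
python3 - <<'E'
from h import *
for n in ['scene','top']:
    im,d,X=cloud(n); np.savez('pics/'+n,im=im,X=X); cv2.imwrite(f'pics/{n}0.png',im[...,::-1])
    c=imaging.calibration(n); print(n,-np.array(c['R']).T@np.array(c['t']))
s=readout.get_state();print(s); print(imaging.calibration('wrist')['hand_eye'],manip.pinch_z)
E
```

```text
scene [0.90803852 0.38573776 0.77934485]
top [ 0.51177769 -0.1347316   1.26067829]
{'clock': 0.1, 'qpos': array([-1.31701421e+00,  2.76557714e-01,  1.50599706e+00,  3.10976676e-05,
        1.36070449e+00, -1.20993480e-01]), 'qd': array([ 0.00029581, -0.00096829, -0.00314939, -0.00172138, -0.00042918,
       -0.00061412]), 'effort': array([ 1.02186030e-03, -4.17701375e+01, -2.46403706e+01, -1.16959186e-04,
        5.85603542e-03,  5.32456212e-06]), 'position': array([ 0.21040657, -0.53475156,  0.30311508]), 'ee_rot': array([-8.32480328e-04,  9.82494487e-01,  1.86289798e-01, -4.01155158e-05]), 'contact_force': array([ 1.03015298,  0.75400315, -0.94806501]), 'moment': array([0.009836  , 0.01416161, 0.02283923]), 'gripper_force': 0.0, 'width': 0.08554175627568013}
[[-3.05846731e-06 -9.50470065e-01 -3.10816113e-01  7.94410817e-02]
 [ 9.99999823e-01 -1.87785859e-04  5.64405653e-04  5.12231536e-04]
 [-5.94817548e-04 -3.10816056e-01  9.50469897e-01 -6.96611527e-02]
 [ 0.00000000e+00  0.00000000e+00  0.00000000e+00  1.00000000e+00]] 0.0539
```

View pics/scene0.png

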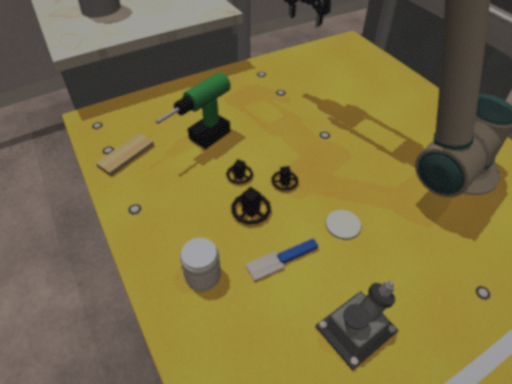

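View pics/top0.png

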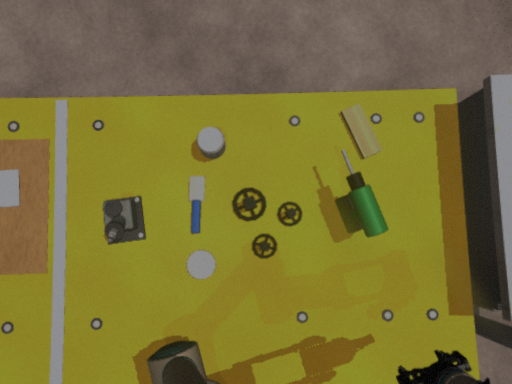

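The largest wheel is at top (249,204). The jack is at (124,220), with its drive near (113,234). The scraper, lid and tin lie between them.

```bash
python3 - <<'E'
from h import *
T=np.load('pics/top.npz');X=T['X']; S=np.load('pics/scene.npz')['X']
np.set_printoptions(precision=4,suppress=True)
def fit(m,n):
    q=m[:,:2].astype(np.float32); print(n,len(m),'box',cv2.minAreaRect(q),'mean',m.mean(0),'zmax',m[:,2].max())
A=np.concatenate([X.reshape(-1,3),S.reshape(-1,3)])
for nm,Y in (('top',X),('scene',S)):
    Z=Y.reshape(-1,3); Z=Z[np.isfinite(Z[:,0])]
    c=X[204,249]; 
    w=Z[(np.hypot(*(Z[:,:2]-c[:2]).T)<.065)]
    fit(w[(w[:,2]>.008)&(w[:,2]<.026)],nm+' rim'); fit(w[w[:,2]>.06],nm+' hubtop')
    c=X[220,124]; j=Z[(np.hypot(*(Z[:,:2]-c[:2]).T)<.12)]
    fit(j[(j[:,2]>.006)&(j[:,2]<.02)],nm+' plate'); fit(j[(j[:,2]>.06)&(j[:,2]<.08)],nm+' case')
    fit(j[(j[:,2]>.125)],nm+' drive'); 
for n,p in dict(tin=(142,210),lid=(264,201),scr_b=(185,197),scr_h=(220,196),drill=(205,368),wh=(204,249),s1=(213,290),s2=(246,264),pad=(208,115),drv=(232,115)).items(): print(n,X[p])
# enlarged crops
t=cv2.resize(T['im'][185:260,85:160],None,fx=5,fy=5,interpolation=2); u=cv2.resize(T['im'][170:245,210:285],None,fx=5,fy=5,interpolation=2)
cv2.imwrite('pics/crop.png',np.hstack([t,u])[...,::-1])
E
```

```text
top rim 461 box ((0.6023324131965637, -0.15134218335151672), (0.0981815904378891, 0.10260075330734253), 5.817508697509766) mean [ 0.6016 -0.1527  0.0175] zmax 0.024278464052567558
top hubtop 143 box ((0.6025536060333252, -0.15344707667827606), (0.03387670964002609, 0.03362012282013893), 20.894699096679688) mean [ 0.6025 -0.1535  0.0686] zmax 0.07485205731371466
top plate 593 box ((0.5568162202835083, 0.19537268579006195), (0.21591512858867645, 0.22367452085018158), 77.49002075195312) mean [0.5522 0.191  0.0123] zmax 0.019921908290395786
top case 388 box ((0.5760741829872131, 0.21804368495941162), (0.08458711206912994, 0.07940893620252609), 5.96238899230957) mean [0.5789 0.2042 0.0718] zmax 0.07955543854319816
top drive 148 box ((0.5391235947608948, 0.21312887966632843), (0.03942633792757988, 0.04038840904831886), 44.3459587097168) mean [0.5387 0.2126 0.1328] zmax 0.15050110449020865
scene rim 540 box ((0.6073732972145081, -0.14759357273578644), (0.08900942653417587, 0.09902188181877136), 62.45029067993164) mean [ 0.6115 -0.1405  0.0166] zmax 0.025908835817966082
scene hubtop 188 box 
[... 290 characters left out ...]
6) mean [0.5895 0.2394 0.0131] zmax 0.019997389041587238
scene case 1055 box ((0.5789994597434998, 0.2197883427143097), (0.08561286330223083, 0.08071061968803406), 6.494515419006348) mean [0.5881 0.2278 0.0714] zmax 0.07986828604212584
scene drive 347 box ((0.541083037853241, 0.2169378399848938), (0.04056005924940109, 0.04121013730764389), 49.90478515625) mean [0.5403 0.217  0.1327] zmax 0.1502873758155308
tin [ 0.7756 -0.0476  0.0978]
lid [ 0.4293 -0.008   0.0083]
scr_b [0.6647 0.0002 0.012 ]
scr_h [0.5595 0.0045 0.014 ]
drill [ 0.5804 -0.4576  0.1887]
wh [ 0.5993 -0.1538  0.0692]
s1 [ 0.5716 -0.2726  0.0482]
s2 [ 0.4783 -0.1942  0.0483]
pad [0.5949 0.2158 0.1049]
drv [0.5286 0.2055 0.1378]
```

View pics/crop.png

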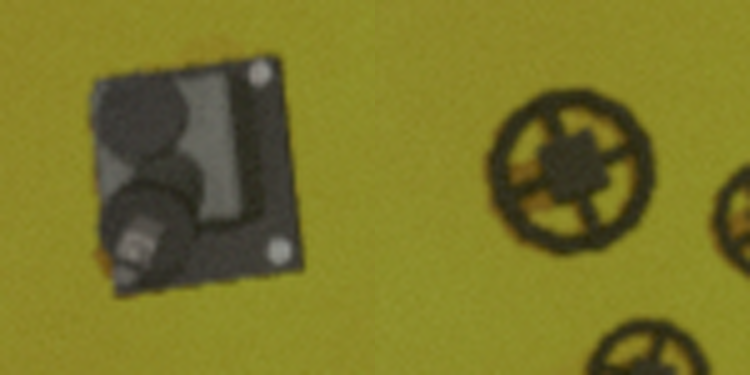

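Request:
servo_tool --moves '[{"dp": [0.21, -0.088, 0.02], "delta_rot": [0, 0, 0], "fingers": 1}, {"dp": [0.21, -0.088, 0.02], "delta_rot": [0, 0, 0], "fingers": 1}, {"dp": [0.21, -0.088, 0.02], "delta_rot": [0, 0, 0], "fingers": 1}, {"dp": [0.21, -0.088, 0.02], "delta_rot": [0, 0, 0], "fingers": 1}, {"dp": [0.21, -0.088, 0.02], "delta_rot": [0, 0, 0], "fingers": 1}]' --force 100

```text
clock: 0.6
position: [0.3746, -0.3748, 0.2834]
ee_rot: [-0.0, 0.983, 0.186, -0.0]
contact_force: [-0.0, -0.8, 0.8]
width: 0.0859
gripper_force: 0.0
```

Request:
servo_tool --moves '[{"dp": [0.21, -0.088, 0.02], "delta_rot": [0, 0, 0], "fingers": 1}, {"dp": [0.21, -0.088, 0.02], "delta_rot": [0, 0, 0], "fingers": 1}, {"dp": [0.21, -0.088, 0.02], "delta_rot": [0, 0, 0], "fingers": 1}, {"dp": [0.21, -0.088, 0.02], "delta_rot": [0, 0, 0], "fingers": 1}, {"dp": [0.21, -0.088, 0.02], "delta_rot": [0, 0, 0], "fingers": 1}]'

```text
clock: 1.1
position: [0.5379, -0.216, 0.2634]
ee_rot: [-0.0, 0.982, 0.186, -0.0]
contact_force: [0.3, -1.1, 0.3]
width: 0.0857
gripper_force: 0.0
```

Request:
servo_tool --moves '[{"dp": [0.21, -0.088, 0.04], "delta_rot": [0, 0, 0], "fingers": 1}, {"dp": [0.21, -0.088, 0.04], "delta_rot": [0, 0, 0], "fingers": 1}, {"dp": [0, 0, 0], "delta_rot": [0, 0, 0], "fingers": 1}, {"dp": [0, 0, 0], "delta_rot": [0, 0, 0], "fingers": 1}]'

```text
clock: 1.5
position: [0.6022, -0.1531, 0.2468]
ee_rot: [-0.0, 0.982, 0.187, -0.001]
contact_force: [-0.3, 0.0, 0.7]
width: 0.0855
gripper_force: 0.0
```

```bash
cat >> h.py <<'E'
np.set_printoptions(precision=4,suppress=True)
def rows(p_t,R_t,n=None):
    "deltas to target pose in tool axes/units, total; and per row suggestion"
    s=readout.get_state(); Rc=Rq(s['ee_rot']); dp=Rc.T@(np.array(p_t)-s['position'])/.2
    rv=R.from_matrix(Rc.T@R_t).as_rotvec()/.1
    print('clock',s['clock'],'pos',s['position'],'F',s['contact_force'],'M',s['moment'],'w',s['width'])
    print('dp total',dp,'rot total',rv,'min rows',max(np.linalg.norm(dp)/.25,np.linalg.norm(rv)/1.0))
E
python3 - <<'E'
from h import *
im,d,X=cloud('wrist'); cv2.imwrite('pics/w1.png',im[...,::-1])
Z=X[np.isfinite(X[...,0])]; m=Z[(np.hypot(Z[:,0]-.603,Z[:,1]+.153)<.035)&(Z[:,2]>.055)]
b=cv2.minAreaRect(m[:,:2].astype(np.float32)); print(len(m),b,m.mean(0),np.median(m[:,2]))
s=readout.get_state(); Rc=Rq(s['ee_rot']); print('heading deg',np.degrees(np.arctan2(Rc[1,0],Rc[0,0])),Rc[:,2],s['qpos'])
rows([b[0][0],b[0][1],.099],Rc)
E
```

```text
11871 ((0.6049585342407227, -0.15196827054023743), (0.03495020046830177, 0.06564312428236008), 21.396026611328125) [ 0.6137 -0.149   0.2308] 0.2561729373476419
heading deg 21.523746511965165 [-0.0018 -0.0003 -1.    ] [-0.3621  0.3797  1.4918 -0.001   1.2717  0.8333]
clock 1.55 pos [ 0.6017 -0.154   0.2473] F [-1.03    0.2373 -0.4949] M [-0.023   0.0579  0.0307] w 0.08552612129321484
dp total [ 0.0202 -0.0035  0.7416] rot total [0. 0. 0.] min rows 2.9676494979085937
```

View pics/w1.png

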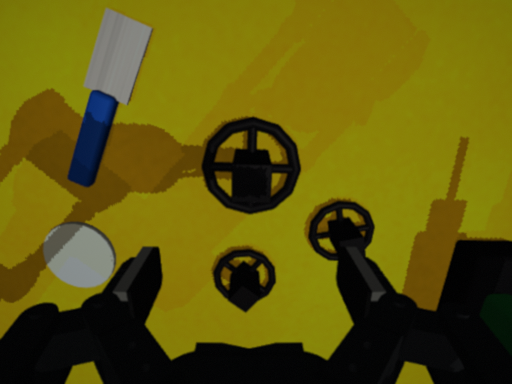

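The hub top is near (252,172) in the wrist view, and its flats are aligned with the fingers. I'll restrict the fit to z < 0.08 to leave out gripper points.

```bash
python3 - <<'E'
from h import *
im,d,X=cloud('wrist')
Z=X[np.isfinite(X[...,0])]; m=Z[(np.hypot(Z[:,0]-.603,Z[:,1]+.153)<.035)&(Z[:,2]>.062)&(Z[:,2]<.08)]
b=cv2.minAreaRect(m[:,:2].astype(np.float32)); print(len(m),b,m.mean(0),np.median(m[:,2]))
m=Z[(np.hypot(Z[:,0]-.603,Z[:,1]+.153)<.06)&(Z[:,2]>.012)&(Z[:,2]<.024)]
print(cv2.minEnclosingCircle(m[:,:2].astype(np.float32)))
s=readout.get_state();rows([b[0][0],b[0][1],.099],Rq(s['ee_rot']))
E
```

```text
1578 ((0.6054054498672485, -0.15423603355884552), (0.034595802426338196, 0.03402108699083328), 20.616069793701172) [ 0.6062 -0.1539  0.0676] 0.06770428801095914
((0.6056147217750549, -0.15406553447246552), 0.05086655542254448)
clock 1.6 pos [ 0.6015 -0.1547  0.2477] F [ 0.3224  0.2185 -0.1098] M [ 0.064  -0.0151 -0.0322] w 0.08561605911888423
dp total [0.02   0.0051 0.7435] rot total [0. 0. 0.] min rows 2.9751655115787625
```

Request:
servo_tool --moves '[{"dp": [0.018, 0.003, 0.2], "delta_rot": [0, 0, 0], "fingers": 1}, {"dp": [0, 0, 0.2], "delta_rot": [0, 0, 0], "fingers": 1}, {"dp": [0, 0, 0.2], "delta_rot": [0, 0, 0], "fingers": 1}, {"dp": [0, 0, 0.14], "delta_rot": [0, 0, 0], "fingers": 1}, {"dp": [0, 0, 0], "delta_rot": [0, 0, 0], "fingers": 1}]'

```text
clock: 2.1
position: [0.6021, -0.1539, 0.0963]
ee_rot: [-0.002, 0.983, 0.185, -0.004]
contact_force: [-0.8, 0.2, -0.4]
width: 0.0852
gripper_force: 0.0
```

Request:
servo_tool --moves '[{"dp": [0, 0, 0], "delta_rot": [0, 0, 0], "fingers": 0}, {"dp": [0, 0, 0], "delta_rot": [0, 0, 0], "fingers": 0}, {"dp": [0, 0, 0], "delta_rot": [0, 0, 0], "fingers": 0}, {"dp": [0, 0, 0], "delta_rot": [0, 0, 0], "fingers": 0}, {"dp": [0, 0, 0], "delta_rot": [0, 0, 0], "fingers": 0}]' --force 100

```text
clock: 2.6
position: [0.6068, -0.1536, 0.1021]
ee_rot: [0.001, 0.982, 0.186, 0.002]
contact_force: [-0.7, 0.7, 6.4]
width: 0.0332
gripper_force: 99.6
```

Request:
servo_tool --moves '[{"dp": [0, 0, 0], "delta_rot": [0, 0, 0], "fingers": 0}, {"dp": [0, 0, 0], "delta_rot": [0, 0, 0], "fingers": 0}, {"dp": [0, 0, 0], "delta_rot": [0, 0, 0], "fingers": 0}]'

```text
clock: 2.9
position: [0.6068, -0.1536, 0.1022]
ee_rot: [0.001, 0.982, 0.186, 0.002]
contact_force: [-1.1, -0.2, 6.3]
width: 0.0328
gripper_force: 99.6
```

Request:
servo_tool --moves '[{"dp": [0, 0, -0.1], "delta_rot": [0, 0, 0], "fingers": 0}, {"dp": [0, 0, -0.2], "delta_rot": [0, 0, 0], "fingers": 0}, {"dp": [0, 0, -0.2], "delta_rot": [0, 0, 0], "fingers": 0}, {"dp": [0, 0, -0.2], "delta_rot": [0, 0, 0], "fingers": 0}, {"dp": [0, 0, -0.1], "delta_rot": [0, 0, 0], "fingers": 0}]'

```text
clock: 3.4
position: [0.6066, -0.1535, 0.264]
ee_rot: [0.002, 0.982, 0.186, 0.002]
contact_force: [0.5, 0.0, -2.7]
width: 0.033
gripper_force: 99.5
```

```bash
cat >> h.py <<'E'
psi=np.radians(6.35); c=np.array([.534,.215,.12]); j=np.array([np.cos(psi),np.sin(psi),0])
d0=-np.sin(np.radians(27))*j+np.array([0,0,np.cos(np.radians(27))])
E1=np.cos(np.radians(27))*j+np.array([0,0,np.sin(np.radians(27))])
def Rt(a=0):
    "tool axis along -d, heading a (rad) about d from E1"
    x=np.cos(a)*E1+np.sin(a)*np.cross(d0,E1); z=-d0; return np.column_stack([x,np.cross(z,x),z])
E
python3 - <<'E'
from h import *
rows(c+d0*.185-.07*E1,Rt())
s=readout.get_state();print(s['qpos'])
E
```

```text
clock 3.4 pos [ 0.6066 -0.1535  0.264 ] F [ 0.49    0.036  -2.7281] M [ 0.0013 -0.0582 -0.021 ] w 0.03296992711787886
dp total [-0.3696 -2.0387  0.0449] rot total [-0.5885  4.6369  2.601 ] min rows 8.289764108141918
[-0.3589  0.3724  1.4605 -0.0001  1.3028  0.8369]
```

Request:
servo_tool --moves '[{"dp": [-0.041, -0.226, 0.0], "delta_rot": [0, 0, 0], "fingers": 0}, {"dp": [-0.041, -0.226, 0.0], "delta_rot": [0, 0, 0], "fingers": 0}, {"dp": [-0.041, -0.226, 0], "delta_rot": [0, 0, 0], "fingers": 0}, {"dp": [-0.041, -0.226, 0], "delta_rot": [0, 0, 0], "fingers": 0}, {"dp": [-0.041, -0.226, 0], "delta_rot": [0, 0, 0], "fingers": 0}]'

```text
clock: 3.9
position: [0.4831, 0.0434, 0.2597]
ee_rot: [-0.0, 0.983, 0.186, -0.0]
contact_force: [0.1, 1.6, -3.2]
width: 0.0327
gripper_force: 100.1
```

Request:
servo_tool --moves '[{"dp": [-0.041, -0.226, 0.0], "delta_rot": [0, 0, 0], "fingers": 0}, {"dp": [-0.041, -0.226, 0.0], "delta_rot": [0, 0, 0], "fingers": 0}, {"dp": [-0.041, -0.226, 0], "delta_rot": [0, 0, 0], "fingers": 0}, {"dp": [-0.041, -0.226, 0], "delta_rot": [0, 0, 0], "fingers": 0}]'

```text
clock: 4.3
position: [0.3864, 0.1994, 0.2599]
ee_rot: [0.0, 0.983, 0.186, 0.0]
contact_force: [0.1, 1.4, -3.0]
width: 0.033
gripper_force: 100.1
```

Request:
servo_tool --moves '[{"dp": [0, 0, 0], "delta_rot": [-0.1, 0.8, 0.45], "fingers": 0}, {"dp": [0, 0, 0], "delta_rot": [-0.1, 0.8, 0.45], "fingers": 0}, {"dp": [0, 0, 0], "delta_rot": [-0.1, 0.8, 0.45], "fingers": 0}, {"dp": [0, 0, 0], "delta_rot": [-0.1, 0.8, 0.45], "fingers": 0}, {"dp": [0, 0, 0], "delta_rot": [-0.1, 0.8, 0.45], "fingers": 0}]'

```text
clock: 4.8
position: [0.3869, 0.1979, 0.2596]
ee_rot: [-0.013, 0.977, 0.071, 0.2]
contact_force: [-0.6, -0.9, -4.7]
width: 0.0334
gripper_force: 100.8
```

Request:
servo_tool --moves '[{"dp": [0, 0, 0], "delta_rot": [-0.09, 0.64, 0.35], "fingers": 0}, {"dp": [0, 0, 0], "delta_rot": [0, 0, 0], "fingers": 0}, {"dp": [0, 0, 0], "delta_rot": [0, 0, 0], "fingers": 0}]'

```text
clock: 5.1
position: [0.3873, 0.1981, 0.2596]
ee_rot: [-0.014, 0.972, 0.054, 0.23]
contact_force: [0.2, 0.2, -2.7]
width: 0.0328
gripper_force: 100.9
```

```bash
python3 - <<'E'
from h import *
rows(c+d0*.185-.07*E1,Rt())
im,d,X=cloud('wrist'); cv2.imwrite('pics/w2.png',im[...,::-1]); s=readout.get_state()
np.savez('pics/w2',im=im,X=X,d=d,p=s['position'],q=s['ee_rot']);print(s['qpos'])
E
```

```text
clock 5.1 pos [0.3873 0.1981 0.2596] F [ 0.2308  0.161  -2.7069] M [-0.0211  0.4903  0.018 ] w 0.032820285930884055
dp total [-0.0089 -0.0027  0.0323] rot total [-0.0196  0.0717 -0.0026] min rows 0.13438877356974122
[ 0.3963 -0.0627  2.1029 -0.2036  0.6621  1.9895]
```

View pics/w2.png

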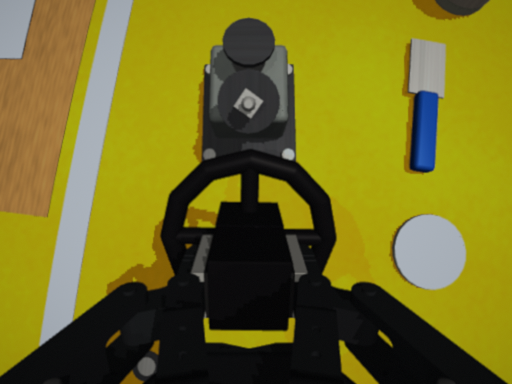

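The square drive is clear at (249,103), turned roughly 40° to the jack. Next I'll measure it, the collar, and the held wheel in tool coordinates from this same image.

```bash
python3 - <<'E'
from h import *
D=np.load('pics/w2.npz'); X=D['X'];Rc=Rq(D['q'])
E2=np.cross(d0,E1); P=(X-c)@np.column_stack([E1,E2,d0])
im=D['im']
Q=P[60:160,190:310].reshape(-1,3); Q=Q[np.isfinite(Q[:,0])]; r=np.hypot(Q[:,0],Q[:,1])
f=Q[(r<.032)&(abs(Q[:,2])<.007)]
A=np.c_[f[:,:2],np.ones(len(f))]; k=np.linalg.lstsq(A,f[:,2],rcond=None)[0]; print('collar n',len(f),'plane',k)
print('circle',cv2.minEnclosingCircle(f[:,:2].astype(np.float32)))
for lo,hi in((.012,.025),(.016,.024),(.025,.034)):
    g=Q[(r<.025)&(Q[:,2]>lo)&(Q[:,2]<hi)]
    print(lo,len(g),cv2.minAreaRect(g[:,:2].astype(np.float32)),np.median(g[:,2]),g.mean(0), 'hi',Q[r<.02][:,2].max())
# image-based square: bright threshold
g=cv2.cvtColor(im,cv2.COLOR_RGB2GRAY)[75:130,220:280]; t,b=cv2.threshold(g,0,255,cv2.THRESH_BINARY+cv2.THRESH_OTSU)
cv2.imwrite('pics/c2.png',cv2.resize(im[60:160,190:310],None,fx=5,fy=5,interpolation=2)[...,::-1])
# wheel in tool frame
T=(X-D['p'])@Rc; T=T[np.isfinite(T[...,0])]
w=T[(abs(T[:,0])<.06)&(abs(T[:,1])<.06)&(T[:,2]>.078)&(T[:,2]<.1)]
print('rim tool',len(w),w.min(0),w.max(0),np.median(w[:,2]))
h=T[(abs(T[:,0])<.03)&(abs(T[:,1])<.016)&(T[:,2]>.025)&(T[:,2]<.045)]
print('hubtop',len(h),h.min(0),h.max(0),np.median(h[:,2]))
A=np.c_[h[:,:2],np.ones(len(h))];k=np.linalg.lstsq(A,h[:,2],rcond=None)[0];print('hub plane',k)
u=w[np.hypot(w[:,0],w[:,1])>.04]; 
A=np.c_[u[:,:2],np.ones(len(u))];print('rim plane',np.linalg.lstsq(A,u[:,2],rcond=None)[0])
print('rot grip heading', np.degrees(np.arctan2(*(Rc[:,0]@np.column_stack([E2,E1])))))
E
```

```text
collar n 2684 plane [-0.0027 -0.0014 -0.0003]
circle ((-6.534525164170191e-05, -5.396933920565061e-05), 0.02605338580906391)
0.012 292 ((-2.7012545615434647e-05, -0.00016455352306365967), (0.015926416963338852, 0.016204528510570526), 55.1095085144043) 0.02059477509188857 [ 0.0003 -0.0003  0.0206] hi 0.1039899587252606
0.016 290 ((-2.7012545615434647e-05, -0.00016455352306365967), (0.015926416963338852, 0.016204528510570526), 55.1095085144043) 0.020607835459485593 [ 0.0002 -0.0002  0.0206] hi 0.1039899587252606
0.025 176 ((-4.34159446740523e-05, -1.769373193383217e-05), (0.010353810153901577, 0.010286479257047176), 46.12025833129883) 0.028622934553333555 [ 0.0001 -0.0001  0.0285] hi 0.1039899587252606
rim tool 8633 [-0.0267 -0.0503  0.078 ] [0.0484 0.0509 0.0999] 0.08549362991999342
hubtop 6442 [-0.0197 -0.016   0.032 ] [0.016 0.016 0.045] 0.034440324778210046
hub plane [0.1013 0.0063 0.035 ]
rim plane [0.0192 0.0047 0.085 ]
rot grip heading -0.04924877248333792
```

View pics/c2.png

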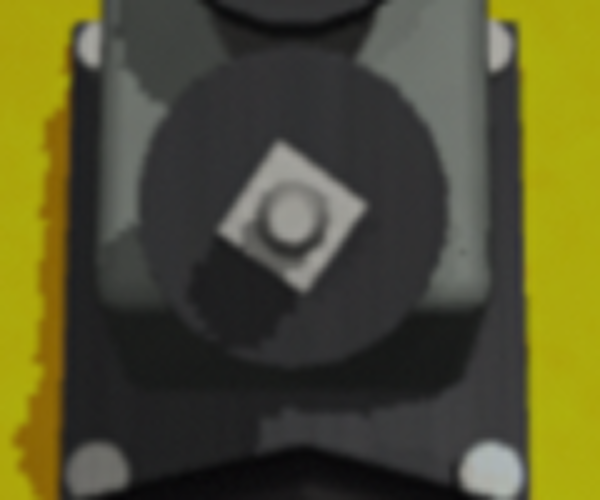

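Request:
servo_tool --moves '[{"dp": [0, 0, 0], "delta_rot": [0, 0, -0.96], "fingers": 0}, {"dp": [0, 0, 0], "delta_rot": [0, 0, -0.96], "fingers": 0}, {"dp": [0, 0, 0], "delta_rot": [0, 0, -0.96], "fingers": 0}, {"dp": [0, 0, 0], "delta_rot": [0, 0, -0.96], "fingers": 0}, {"dp": [0, 0, 0], "delta_rot": [0, 0, -0.96], "fingers": 0}]'

```text
clock: 5.65
position: [0.3889, 0.1982, 0.26]
ee_rot: [0.042, 0.931, 0.285, 0.227]
contact_force: [-0.6, -0.4, -3.7]
width: 0.0331
gripper_force: 101.1
```

Request:
servo_tool --moves '[{"dp": [0, 0, 0], "delta_rot": [0, 0, -0.96], "fingers": 0}, {"dp": [0, 0, 0], "delta_rot": [0, 0, -0.96], "fingers": 0}, {"dp": [0, 0, 0], "delta_rot": [0, 0, -0.96], "fingers": 0}, {"dp": [0, 0, 0], "delta_rot": [0, 0, -0.96], "fingers": 0}, {"dp": [0, 0, 0], "delta_rot": [0, 0, -0.96], "fingers": 0}]'

```text
clock: 6.15
position: [0.3889, 0.1982, 0.26]
ee_rot: [0.094, 0.836, 0.498, 0.21]
contact_force: [0.9, -0.7, -3.3]
width: 0.0329
gripper_force: 101.1
```

```bash
cat >> h.py <<'E'
A0=np.radians(55)
def goal(h,wx,wy=0,L=.1025): return c+d0*(L+h)-Rt(A0)[:,:2]@np.array([wx,wy])
E
python3 - <<'E'
from h import *
D=np.load('pics/w2.npz'); X=D['X'];Rc=Rq(D['q']);T=(X-D['p'])@Rc; T=T[np.isfinite(T[...,0])]
def tops(T):
    h=T[(abs(T[:,0])<.03)&(abs(T[:,1])<.018)&(T[:,2]>.031)&(T[:,2]<.0375)]
    for _ in range(3):
        k=np.linalg.lstsq(np.c_[h[:,:2],np.ones(len(h))],h[:,2],rcond=None)[0]; h=h[abs(h[:,2]-h[:,:2]@k[:2]-k[2])<.001]
    print(len(h),k,np.percentile(h,[.5,99.5],axis=0), k[2])
tops(T)
rim=T[(T[:,2]>.08)&(T[:,2]<.09)&(np.hypot(T[:,0],T[:,1])<.056)&(np.hypot(T[:,0],T[:,1])>.047)]
from scipy.optimize import least_squares
rr=rim[rim[:,2]<.087]; print('rim', len(rr), cv2.minEnclosingCircle(rr[:,:2].astype(np.float32)),rr[:,0].max(),np.percentile(rr[:,1],[.5,99.5]))
rows(goal(.042,-.0015),Rt(A0)); print(readout.get_state()['qpos'])
E
```

```text
5583 [0.0095 0.0037 0.0344] [[-0.0187 -0.0174  0.0334]
 [ 0.0152  0.0178  0.0354]] 0.034370975528871826
rim 421 ((-0.001942514325492084, 0.0005937044625170529), 0.04997462406754494) 0.047472972101879556 [-0.0489  0.0499]
clock 6.15 pos [0.3889 0.1982 0.26  ] F [ 0.9333 -0.6641 -3.2691] M [-0.0621  0.4833 -0.0441] w 0.03289639329771337
dp total [0.2008 0.2726 0.2309] rot total [-0.0587  0.0204  0.022 ] min rows 1.6390588523831646
[ 0.3955 -0.0616  2.1019 -0.2037  0.6619  1.0259]
```

Request:
servo_tool --moves '[{"dp": [0.07, 0.09, 0], "delta_rot": [0, 0, 0], "fingers": 0}, {"dp": [0.07, 0.09, 0.05], "delta_rot": [-0.06, 0.02, 0.02], "fingers": 0}, {"dp": [0.062, 0.092, 0.09], "delta_rot": [0, 0, 0], "fingers": 0}, {"dp": [0, 0, 0.09], "delta_rot": [0, 0, 0], "fingers": 0}, {"dp": [0, 0, 0], "delta_rot": [0, 0, 0], "fingers": 0}]'

```text
clock: 6.65
position: [0.4696, 0.2085, 0.2473]
ee_rot: [0.096, 0.838, 0.494, 0.211]
contact_force: [-1.5, 0.3, -4.2]
width: 0.0331
gripper_force: 100.9
```

Request:
servo_tool --moves '[{"dp": [0, 0, 0], "delta_rot": [0, 0, 0], "fingers": 0}, {"dp": [0, 0, 0], "delta_rot": [0, 0, 0], "fingers": 0}]'

```text
clock: 6.85
position: [0.4687, 0.2089, 0.2498]
ee_rot: [0.096, 0.837, 0.495, 0.213]
contact_force: [0.2, -0.1, -4.3]
width: 0.0329
gripper_force: 100.9
```

```bash
python3 - <<'E'
from h import *
rows(goal(.033,-.0018,.0002),Rt(A0))
im,d,X=cloud('wrist'); cv2.imwrite('pics/w3.png',im[...,::-1])
E
```

```text
clock 6.85 pos [0.4687 0.2089 0.2498] F [ 0.1725 -0.1363 -4.2808] M [-0.0624  0.5443  0.0001] w 0.03292986749800188
dp total [0.0027 0.0004 0.0499] rot total [ 0.0075 -0.0075 -0.0347] min rows 0.1997678784619482
```

View pics/w3.png

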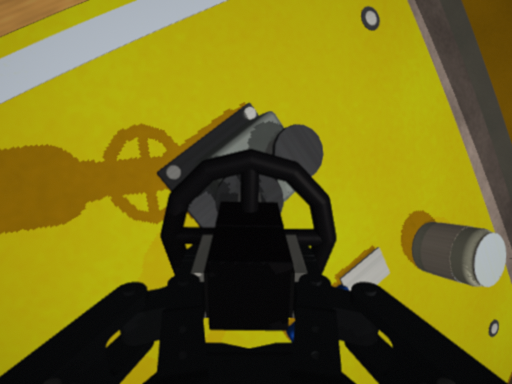

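The wheel hides the drive at about (250,200), and the alignment error is under 1 mm. I'll advance slowly and watch the force.

Request:
servo_tool --moves '[{"dp": [0.0027, 0, 0.03], "delta_rot": [0, 0, -0.03], "fingers": 0}, {"dp": [0, 0, 0.025], "delta_rot": [0, 0, 0], "fingers": 0}, {"dp": [0, 0, 0.02], "delta_rot": [0, 0, 0], "fingers": 0}, {"dp": [0, 0, 0.02], "delta_rot": [0, 0, 0], "fingers": 0}, {"dp": [0, 0, 0], "delta_rot": [0, 0, 0], "fingers": 0}]'

```text
clock: 7.4
position: [0.4775, 0.2103, 0.2319]
ee_rot: [0.096, 0.836, 0.496, 0.213]
contact_force: [0.5, -0.2, -4.4]
width: 0.0328
gripper_force: 100.9
```

Request:
servo_tool --moves '[{"dp": [0, 0, 0.01], "delta_rot": [0, 0, 0], "fingers": 0}, {"dp": [0, 0, 0.01], "delta_rot": [0, 0, 0], "fingers": 0}, {"dp": [0, 0, 0.01], "delta_rot": [0, 0, 0], "fingers": 0}, {"dp": [0, 0, 0.01], "delta_rot": [0, 0, 0], "fingers": 0}, {"dp": [0, 0, 0], "delta_rot": [0, 0, 0], "fingers": 0}]'

```text
clock: 7.9
position: [0.4812, 0.2108, 0.2253]
ee_rot: [0.096, 0.836, 0.496, 0.213]
contact_force: [-0.1, -0.8, -3.7]
width: 0.0329
gripper_force: 100.9
```

```bash
python3 - <<'E'
from h import *
rows(goal(0,-.0018,.0002),Rt(A0))
E
```

```text
clock 7.9 pos [0.4812 0.2108 0.2253] F [-0.1044 -0.7942 -3.7198] M [-0.0864  0.4477  0.0045] w 0.032914429536377084
dp total [0.0005 0.0011 0.0765] rot total [ 0.0052 -0.0038 -0.0044] min rows 0.3062210453741061
```

The mouth is already 6 mm past the square's end with no contact force. Continuing to the collar.

Request:
servo_tool --moves '[{"dp": [0, 0, 0.015], "delta_rot": [0, 0, 0], "fingers": 0}, {"dp": [0, 0, 0.015], "delta_rot": [0, 0, 0], "fingers": 0}, {"dp": [0, 0, 0.015], "delta_rot": [0, 0, 0], "fingers": 0}, {"dp": [0, 0, 0.015], "delta_rot": [0, 0, 0], "fingers": 0}, {"dp": [0, 0, 0.01], "delta_rot": [0, 0, 0], "fingers": 0}]'

```text
clock: 8.4
position: [0.4876, 0.2115, 0.2127]
ee_rot: [0.096, 0.836, 0.496, 0.213]
contact_force: [0.4, -0.4, -3.0]
width: 0.0328
gripper_force: 100.9
```

Request:
servo_tool --moves '[{"dp": [0, 0, 0.005], "delta_rot": [0, 0, 0], "fingers": 0}, {"dp": [0, 0, 0.005], "delta_rot": [0, 0, 0], "fingers": 0}, {"dp": [0, 0, 0.003], "delta_rot": [0, 0, 0], "fingers": 0}, {"dp": [0, 0, 0], "delta_rot": [0, 0, 0], "fingers": 0}]'

```text
clock: 8.8
position: [0.4884, 0.2116, 0.2112]
ee_rot: [0.096, 0.836, 0.496, 0.213]
contact_force: [-4.9, -1.2, 1.4]
width: 0.033
gripper_force: 102.0
```

```bash
python3 - <<'E'
from h import *
rows(goal(0,-.0018,.0002),Rt(A0)); print(readout.get_state()['contact_force']@d0)
E
```

```text
clock 8.8 pos [0.4884 0.2116 0.2112] F [-4.8741 -1.2318  1.3781] M [-0.0888  0.6839 -0.0751] w 0.033028138612343876
dp total [ 0.0001  0.0009 -0.0023] rot total [ 0.0101 -0.0085 -0.0046] min rows 0.013975784102504987
3.4890040592288747
```

Request:
servo_tool --moves '[{"dp": [0, 0, 0.005], "delta_rot": [0, 0, 0], "fingers": 0}, {"dp": [0, 0, 0.005], "delta_rot": [0, 0, 0], "fingers": 0}, {"dp": [0, 0, 0], "delta_rot": [0, 0, 0], "fingers": 0}, {"dp": [0, 0, 0], "delta_rot": [0, 0, 0], "fingers": 0}]'

```text
clock: 9.2
position: [0.4884, 0.2116, 0.2112]
ee_rot: [0.096, 0.836, 0.496, 0.214]
contact_force: [-16.3, -1.9, 17.8]
width: 0.0331
gripper_force: 104.3
```

```bash
python3 - <<'E'
from h import *
rows(goal(0,-.0018,.0002),Rt(A0)); print(readout.get_state()['contact_force']@d0)
E
```

```text
clock 9.2 pos [0.4884 0.2116 0.2112] F [-16.3099  -1.8548  17.7624] M [-0.2925  1.237  -0.0578] w 0.033065427287577664
dp total [ 0.0001  0.0011 -0.0027] rot total [ 0.0178 -0.0149 -0.0055] min rows 0.023880011395854966
23.27863703279825
```

The wheel is seated: 23 N along the axis and no further travel. I'll ease off, open and withdraw along the axis.

Request:
servo_tool --moves '[{"dp": [0, 0, -0.008], "delta_rot": [0, 0, 0], "fingers": 0}, {"dp": [0, 0, 0], "delta_rot": [0, 0, 0], "fingers": 0.3}, {"dp": [0, 0, 0], "delta_rot": [0, 0, 0], "fingers": 1}, {"dp": [0, 0, 0], "delta_rot": [0, 0, 0], "fingers": 1}, {"dp": [0, 0, 0], "delta_rot": [0, 0, 0], "fingers": 1}]'

```text
clock: 9.7
position: [0.4897, 0.2119, 0.2107]
ee_rot: [0.096, 0.836, 0.496, 0.214]
contact_force: [0.1, -1.0, 1.1]
width: 0.0751
gripper_force: 0.0
```

Request:
servo_tool --moves '[{"dp": [0, 0, 0], "delta_rot": [0, 0, 0], "fingers": 1}, {"dp": [0, 0, -0.05], "delta_rot": [0, 0, 0], "fingers": 1}, {"dp": [0, 0, -0.15], "delta_rot": [0, 0, 0], "fingers": 1}, {"dp": [0, 0, -0.2], "delta_rot": [0, 0, 0], "fingers": 1}, {"dp": [0, 0, -0.2], "delta_rot": [0, 0, 0], "fingers": 1}]'

```text
clock: 10.2
position: [0.4337, 0.2054, 0.3185]
ee_rot: [0.096, 0.836, 0.496, 0.213]
contact_force: [0.2, 0.7, 1.2]
width: 0.0855
gripper_force: 0.0
```

Request:
servo_tool --moves '[{"dp": [0, 0, 0], "delta_rot": [0, 0, 0], "fingers": 1}, {"dp": [0, 0, 0], "delta_rot": [0, 0, 0], "fingers": 1}, {"dp": [0, 0, 0], "delta_rot": [0, 0, 0], "fingers": 1}]'

```text
clock: 10.5
position: [0.4342, 0.2054, 0.3165]
ee_rot: [0.096, 0.836, 0.496, 0.213]
contact_force: [0.3, -0.9, -0.5]
width: 0.0854
gripper_force: 0.0
```

```bash
python3 - <<'E'
from h import *
im,d,X=cloud('wrist'); cv2.imwrite('pics/w4.png',im[...,::-1]); s=readout.get_state(); print(s['position'],s['width'],s['contact_force'])
P=(X-c)@np.column_stack([E1,np.cross(d0,E1),d0]);P=P[np.isfinite(P[...,0])]
h=P[(np.hypot(P[:,0],P[:,1])<.03)&(P[:,2]>.062)&(P[:,2]<.075)]
print(len(h),cv2.minAreaRect(h[:,:2].astype(np.float32)),np.median(h[:,2]),np.linalg.lstsq(np.c_[h[:,:2],np.ones(len(h))],h[:,2],rcond=None)[0])
E
```

```text
[0.4343 0.2054 0.316 ] 0.08522887079459684 [0.2383 0.2158 0.0698]
1880 ((1.4826655387878418e-05, 0.0004101581871509552), (0.03457881510257721, 0.03362949937582016), 53.716793060302734) 0.06774905599454112 [-0.0122 -0.016   0.0677]
```

View pics/w4.png

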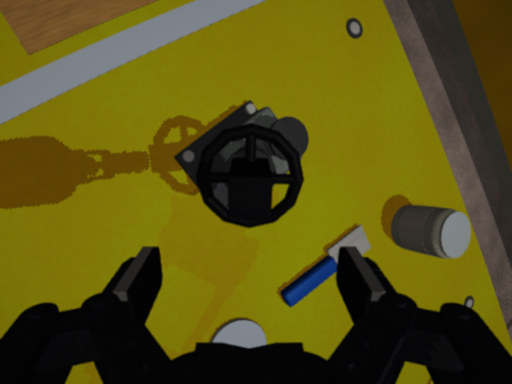

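The wheel sits on the drive at (250,175). Its hub top is 67.7 mm above the collar (nominal 68), centred within 0.5 mm and tilted about 0.02 rad. The gripper is clear, so I'm handing in.

```bash
python3 -c "
from rig import manip
print(manip.sign_off())"
```

```text
the job is handed in; nothing more can be done
None
```

The largest handwheel is fully home on the jack's drive, released and handed in at about 10.6 s. My last measurement put its hub flush on the collar to about 0.3 mm and centred within 0.5 mm; no verdict came back at hand-in.

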